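# Gauge a stepped bar in a bench caliper

### The job

Take the stepped aluminium bar out of its sloping orange cradle and lay it gently and level on the gauge's two black pads, lengthwise across them with its narrow tongue between the open jaws and not pressing on the steel anvil, and let go of it. Then slide the jaw shut by its red grip until the bar is pressed against the sprung steel anvil and the anvil has gone in about half of its 8 mm travel; never drive the anvil to its stop. Leave the bar clamped like that, and leave the bottles behind where they stand.

Things in the scene. Friction and masses are not known exactly. Their poses are not given: they have to be found in the camera images.
- bar: Loose aluminium bar with blue stripes, 130 mm long (x), 32 mm high, about 0.2 kg; origin: centre of its underside, z out of its top. x = -65 to +5 mm is 26 mm wide (y); x = +5 to +65 mm is the narrower tongue, whose width (14 to 24 mm) is to be gauged and not known. At the start it lies in the cradle, its x axis rising 35 degrees, tongue end up.
- bar_grip (a point): Good place to hold the bar: middle of its 26 mm width on the wide part, 15 mm toward the wide end from the bar's origin, 24 mm above its underside (8 mm below its top). Axes as the bar's.
- bar_tongue (a point): Middle of the bar's tongue: 31 mm from the bar's origin along +x, 19 mm above its underside.
- cradle: Fixed orange sloping cradle on a grey foot 142 x 90 mm; origin under its middle, x toward its high end. Floor 22 mm wide, rising 35 degrees, 62 mm above the origin. An end stop 18 mm high and cheeks 14 mm high (1.5 mm clearance) hold the bar's lowest 20 mm; lips 10 mm high flank its tongue at bar x = 34 to 54 mm; between, its sides are free. Lift the bar out square to the slope.
- gauge: Fixed grey bench caliper; base x = -72 to +84, y = -146 to +74 mm. The bar is to lie along x (tongue to +x); the jaw slides along y. Two black-topped pads 30 mm above the bench carry it: x = -62 to +6 and +52 to +72, y = -22 to +38 mm. Jaw and anvil (x = +20 to +42) stand in the gap between. The housing behind the anvil (x = +12 to +48, y = +37 to +68) is 70 mm high.
- gauge_rest (a point): Point on top of the pads, 30 mm above the gauge's origin; axes as the gauge's. The bar is to lie with its origin near here (within about 15 mm along x); the tongue clears the anvil if the bar's middle line is at y = 0 to +5 mm.
- anvil (a joint): Sprung steel anvil on a yellow stem, face 22 x 30 mm: 0 = out (at rest, its face at y = +20 mm in the gauge), grows as it is pushed in toward +y, 0.008 = on its stop. It takes about 2.4 N to start and 7 N at the stop.
- anvil_face (a point): Centre of the anvil's face, 49 mm above the gauge's origin; moves with the anvil.
- jaw (a joint): Sliding jaw: distance in m between the jaw's face and the anvil's face at rest; 0 = shut on the anvil, up to 0.082 open. It shuts by moving toward the gauge's +y. It slides stiffly (about 11 N) and stays where it is left.
- jaw_face (a point): Centre of the moving jaw's steel face (22 mm wide, its top 68 mm above the gauge's origin; the jaw plate is 10 mm thick), 49 mm above the gauge's origin.
- jaw_grip (a point): Centre of the top of the jaw's upright red grip, 80 mm above the gauge's origin. The grip is an 18 x 18 mm post, 51 mm tall above the carriage; its centre is 55 mm behind the jaw's face, so 36 mm are free between it and the jaw plate.
- squeeze_bottle: White squeeze bottle, 60 mm wide, 166 mm tall, behind the work; leave it standing.
- flask_small: Small screw-cap glass bottle, 68 mm wide, 154 mm tall, behind the work; leave it standing.
Mind the look-alikes: they are no part of the job. Leave any brown look-alike of the bar alone.

How it is judged (in metres and radians):
On the way, in this order (a step that is already met when the one before it is completed fails the run):
1. The bar lies level and released on both pads, tongue between the open jaws, anvil not pressed (z of bar in the frame of gauge_rest between -0.004 and 0.004 m and angle between bar's own z axis and vertical below 0.08 rad and angle between the x axis of bar and the x axis of gauge, either way round below 0.2 rad and x of bar_tongue in the frame of gauge_rest between 0.012 and 0.05 m and contact force between the fingers and bar below 0.2 N and value of joint anvil below 0.001 m and value of joint jaw above 0.03 m), for 0.3 s.
2. The jaw has been slid shut on the bar and the anvil is about halfway in (z of bar in the frame of gauge_rest between -0.004 and 0.004 m and angle between bar's own z axis and vertical below 0.08 rad and angle between the x axis of bar and the x axis of gauge, either way round below 0.2 rad and x of bar_tongue in the frame of gauge_rest between 0.012 and 0.05 m and value of joint anvil between 0.0021 and 0.0059 m and value of joint jaw below 0.03 m), for 0.3 s.
At the end, for the whole second after the job is handed in: The bar lies level (within 0.08 rad) on the gauge's pads, along the gauge's x within 0.2 rad, tongue end toward +x and tongue between the jaws, clamped by the jaw with the anvil 2.1 to 5.9 mm in, at rest and not held by the robot (all of step 2 and contact force between the fingers and bar below 0.2 N and linear speed of bar below 0.01 m/s); the robot touches nothing.
It fails at once if The anvil is driven to its stop (more than 7.6 mm in) (value of joint anvil above 0.0076 m).
It fails at once if The bar is dropped (falls freely faster than 0.6 m/s, more than about 18 mm) (linear speed of bar above 0.6 m/s and contact force between the fingers and bar below 0.2 N).
It fails at once if A bottle behind the work is shifted more than 30 mm or tipped (distance of any of squeeze_bottle, flask_small from where it was at the start of the episode above 0.03 m or angle between any of squeeze_bottle, flask_small's own z axis and vertical above 0.3 rad).
It also fails if it takes over 58 s, if anything falls off the work surface, if the arm or the gripper's body presses on something with over 40 N, if the wrist force passes 120 N, or if a joint passes its speed limit or range.

### The arm

A 6-joint arm with a two-finger parallel gripper is mounted at the origin on a cart in front of the work surface, level with it; the furniture and walls round the work are solid. World frame = base frame: x ahead of the robot, y to its left, z up, the work surface at z = 0. Lengths are in mm, angles in rad, forces in N, time in s.
With the tool pointing down it reaches from about 350 to 725 mm from the base axis. Payload 4.3 kg.
Tool frame: the origin (TCP) lies between the finger pads; the fingertips stand 8 mm ahead of it and the grasp point (between the pads) lies 11 mm behind it; z points along the fingers, y is the line along which they close (so a half turn about z gives the same grasp; the last joint's range is limited). The gripper opens to 85 mm and grips with 20 to 120 N. Pads are 22 mm wide; open, the fingers measure 114 mm over their backs; the gripper's body (76 mm by 85 mm) begins 54 mm behind the grasp point. The pads swing forward as they close: fully open they stand 13 mm farther back than shut.
Start: joints at [1.106, 0.377, 0.081, 1.274, 0, 1.46], TCP at [199.765, 539.222, 239.329] pointing down, gripper open.
Joint ranges: [-2.72, 2.72], [-0.84, 1.66], [-1.02, 1.22], [-1.77, 2.12], [-1.37, 1.28], [-3.14, 3.14]. Speed limits (rad/s): [2.57, 2.57, 3.14, 3.14, 3.14, 3.14].

### API

Orientations are given as a unit quaternion [x, y, z, w].
In Python, from plant import r, vision gives the robot as it stands.
- The arm moves only by the tool carry_out, never from a script. Its argument "series" is a list of rows, each a list of 3 entries, a list of its own where there are three numbers: the turn, a rotation vector about the tool's x, y, z in degrees, then the shift along the tool's x, y, z in cm, then the opening, from 0 (shut) to 1 (fully open). A call has 1 to 10 rows; each row is the pose to reach, as a shift and turn from the pose commanded when the call began, along the tool's axes at that moment; what a row does not reach only later rows make up. A row lasts 1/12 s, in which the tool goes at most 41.7 mm and 7.16 degrees, less where a joint would pass 70% of its speed; a pose out of reach is approached as far as the arm can. A call with a gripper value outside its range is refused whole. The fingers move at their own pace and stop on an object; "newtons" is the grip in N (left out, the last holds). Time passes only in rows, so rows that repeat a pose let the fingers close. It gives the time, the measured TCP pose, the force, the opening and the grip force at its end, in the units of the state.
- r.state(): the state, without advancing time (a new reading comes with each control period).
- vision.capture(name): name is "side" or "top"; returns (picture, depth): 400x640x3 uint8, red, green, blue; 400x640 float32, mm along the optical axis (not along the pixel's ray), 0 where there is no reading.
- vision.get_calibration(name): a dict with "vertical_fov" (degrees; the focal length in pixels is half the picture's height over the tangent of half this angle, whatever the lens; pixels are square), "cx", "cy" (the principal point, pixels), "rvec" (rotation vector, rad) and "tvec" (3), from world to camera coordinates, as OpenCV has them. Camera axes: x right, y down, z forward; pixel columns grow to the right and rows downward; lengths in mm; the calibration is good to about 2 mm. A picture is of the moment at which its call begins. get_calibration takes no time and is no camera call.
- r.hand_in(): hands the job in; it is judged then, once.
The state is a dict: "time": time; "joint_positions": joint angles; "qvel": joint speeds; "effort": joint torques, N m; "eef_pos": TCP position; "ee_rot": TCP orientation; "force": force on the tool from outside, world axes, zero at the start; "torque": the same for the moment, N m; "width": opening from 0.0 (shut) to 1.0 (fully open); "finger_force": force on a finger pad.
Only numpy, scipy, OpenCV 4.12 (cv2) and the standard library are available. Lean on these libraries where they do the work, as an engineer would, in place of code of your own. Each camera call takes 0.05 s, during which the arm holds its last target. There are 200 camera calls.

## Working session

There is one attempt and no reset: what is moved stays moved. The work goes in short steps, Python scripts to look and compute and a tool call to move; the robot and the scene stay as the last step left them, time stands still between calls to the robot, and variables do not carry over. Pictures are saved under pics/ and viewed, at most 10 in all, crops included, and the job is handed in when it is done.

Besides the shell and the picture viewer there is one more tool, called after "Request:" by a JSON object that holds its "method" and its "body". carry_out: Moves the arm, as the interface text tells. Its arguments: {"type":"object","properties":{"series":{"type":"array","items":{"type":"array"}},"newtons":{"type":"number"}},"required":["series"]}

```bash
ls; mkdir -p pics; cat > h.py <<'E'
import numpy as np, cv2
from plant import r, vision
def cal(n):
    c=vision.get_calibration(n); f=200/np.tan(np.radians(c["vertical_fov"])/2)
    return f,c["cx"],c["cy"],cv2.Rodrigues(np.array(c["rvec"],float))[0],np.array(c["tvec"],float).ravel(),c
def cloud(n,d):
    f,cx,cy,R,t,_=cal(n); v,u=np.mgrid[:400,:640]
    P=np.stack([(u-cx)/f*d,(v-cy)/f*d,d],-1)
    W=(P-t)@R; W[d==0]=np.nan; return W
def snap(n,tag):
    p,d=vision.capture(n); cv2.imwrite(f"pics/{tag}.png",p[:,:,::-1]); W=cloud(n,d); np.savez(f"{tag}.npz",p=p,d=d,W=W); return p,d,W
E
python3 - <<'E'
from h import *
for n in("side","top"):
    snap(n,n+"0"); print(cal(n))
    f,cx,cy,R,t,_=cal(n); print(-R.T@t)
print(r.state())
E
```

```text
pics
(np.float64(395.10870360311134), 314.19358642715986, 192.8765874198025, array([[ 0.90777768, -0.41907785, -0.01770434],
       [-0.24880282, -0.50399826, -0.82709305],
       [ 0.33769342,  0.7552215 , -0.56178612]]), array([-504.49963169,  243.87750306,  706.77960713]), {'vertical_fov': 53.69613635543068, 'cx': 314.19358642715986, 'cy': 192.8765874198025, 'rvec': array([ 2.12343639, -0.47693711,  0.22850589]), 'tvec': array([-504.49963169,  243.87750306,  706.77960713])})
[ 279.9760933  -622.28593394  589.8365295 ]
(np.float64(399.9736295141791), 315.97836913488754, 201.54107517632102, array([[ 9.05054863e-04, -9.99997728e-01, -1.92990468e-03],
       [-9.95299099e-01, -7.13897912e-04, -9.68462337e-02],
       [ 9.68446359e-02,  2.00848355e-03, -9.95297484e-01]]), array([  85.69570336,  570.30780449, 1140.76659322]), {'vertical_fov': 53.133124348620704, 'cx': 315.97836913488754, 'cy': 201.54107517632102, 'rvec': array([ 2.17161968, -2.16985838,  0.10321849]), 'tvec': array([  85.69570336,  570.30780449, 1140.76659322])})
[ 457.07215954   83.81143929 1190.79966797]
{'time': 0.1, 'joint_positions': array([ 1.10568841e+00,  3.77955676e-01,  7.98082334e-02,  1.27439155e+00,
       -8.02382581e-07,  1.46048808e+00]), 'qvel': array([-0.00066099,  0.00049861,  0.00395504,  0.00102955,  0.0003167 ,
        0.00095237]), 'effort': array([ 1.00996487e-03, -4.64694571e+01,  2.70582068e+01,  1.20167050e-02,
       -1.32949863e-04,  3.78189299e-06]), 'eef_pos': array([199.50870204, 538.6954414 , 238.49275998]), 'ee_rot': array([ 1.76470748e-01,  9.84305499e-01, -8.35630796e-04, -2.46860205e-04]), 'force': array([-0.60902363, -0.19317552,  1.21216635]), 'torque': array([-0.02475042, -0.01511592, -0.01246935]), 'finger_force': 0.0, 'width': 0.9967428060739477}
```

View pics/side0.png

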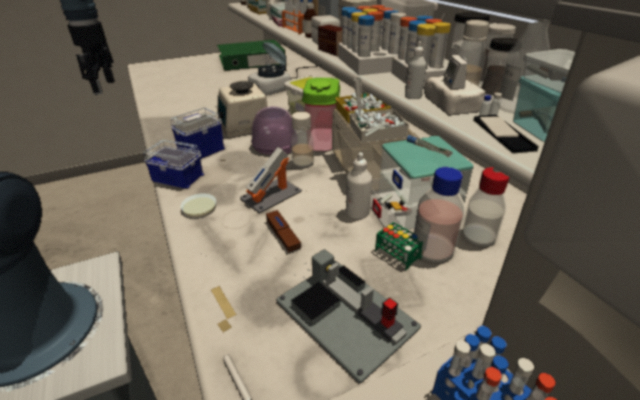

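View pics/top0.png

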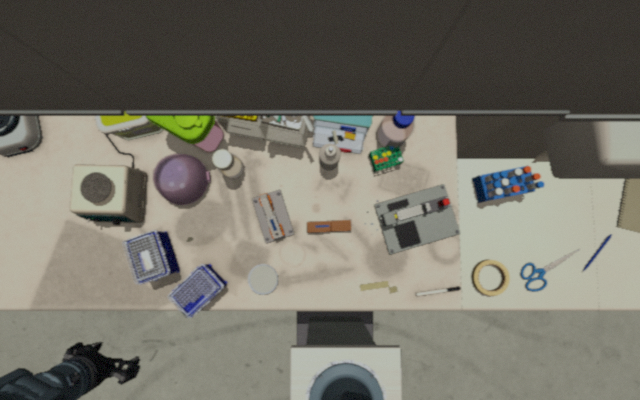

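The side picture shows the cradle near (270,180), the brown look-alike at (283,230) and the gauge near (348,315), with its red grip at (389,311). In the top picture the cradle is at (272,216), the gauge at (417,218) and the red grip at (445,203). I'll zoom in on these next.

```bash
python3 - <<'E'
import numpy as np,cv2
t=cv2.imread("pics/top0.png"); s=cv2.imread("pics/side0.png")
a=cv2.resize(t[170:270,235:335],(400,400),interpolation=2); b=cv2.resize(t[170:270,365:465],(400,400),interpolation=2)
cv2.imwrite("pics/z1.png",np.hstack([a,b]))
a=cv2.resize(s[135:225,225:315],(400,400),interpolation=2); b=cv2.resize(s[235:385,270:420],(400,400),interpolation=2)
cv2.imwrite("pics/z2.png",np.hstack([a,b]))
W=np.load("top0.npz")["W"]
for u,v in[(272,216),(417,218),(445,203),(328,227),(265,200),(280,235),(380,200),(455,230)]: print(u,v,W[v,u].round(0))
E
```

```text
272 216 [524. 207.  93.]
417 218 [ 523. -211.   14.]
445 203 [ 561. -274.   79.]
328 227 [496.  51.  24.]
265 200 [565. 223. 125.]
280 235 [472. 188.  54.]
380 200 [ 578. -105.   -0.]
455 230 [ 488. -322.   14.]
```

View pics/z1.png

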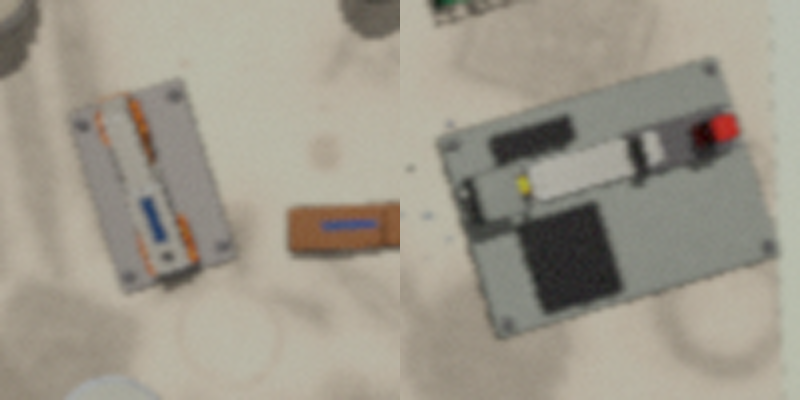

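View pics/z2.png

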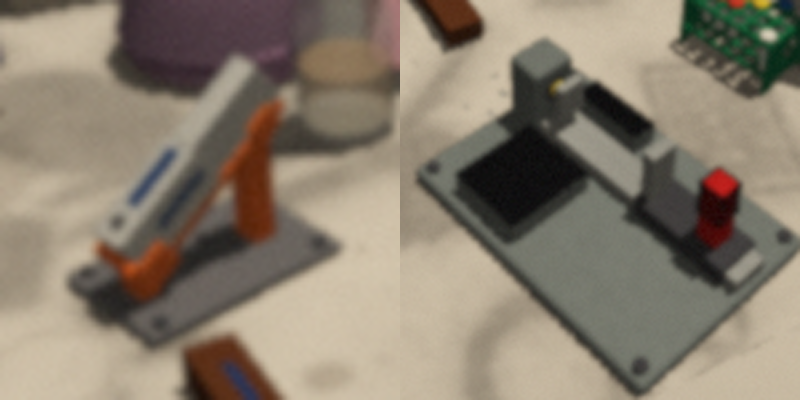

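The crops show the bar with its blue stripe in the cradle, tongue end up (toward the top of the top picture). The gauge's red grip is to the right, the housing to the left, the big pad nearer the robot and the jaw wide open. Next I'll fit the poses.

```bash
cat > fit.py <<'E'
from h import *
def rect(n,W,lo,hi,box):
    m=(W[...,2]>lo)&(W[...,2]<hi)&(W[...,0]>box[0])&(W[...,0]<box[1])&(W[...,1]>box[2])&(W[...,1]<box[3])
    k,l,st,_=cv2.connectedComponentsWithStats(m.astype('uint8')); i=1+st[1:,4].argmax(); m=l==i
    return m,cv2.minAreaRect(W[m][:,:2].astype(np.float32)),np.median(W[m][:,2])
if __name__=="__main__":
    for n in("top","side"):
        W=np.load(n+"0.npz")["W"]
        print(n,"gauge",rect(n,W,6,22,(420,660,-360,-80))[1:])
        print(n,"foot",rect(n,W,4,18,(430,630,130,290))[1:])
        m=(W[...,2]>45)&(W[...,2]<160)&(W[...,0]>440)&(W[...,0]<590)&(W[...,1]>165)&(W[...,1]<245)
        P=W[m]; 
        # local slope fit by RANSAC plane
        rng=np.random.default_rng(0); best=None
        for _ in range(800):
            q=P[rng.choice(len(P),3,False)]; nn=np.cross(q[1]-q[0],q[2]-q[0]); L=np.linalg.norm(nn)
            if L<200: continue
            nn/=L; nn*=np.sign(nn[2])
            if nn[2]<.6: continue
            k=abs((P-q[0])@nn)<2.5
            if best is None or k.sum()>best.sum(): best=k
        Q=P[best]; c=Q.mean(0); U,S,V=np.linalg.svd(Q-c,full_matrices=False)
        x=V[0]*np.sign(V[0][2]); nn=V[2]*np.sign(V[2][2]); y=np.cross(nn,x)
        a=(Q-c)@x; b=(Q-c)@y
        print(n,"bar",len(P),len(Q),c.round(1),"x",x.round(3),"z",nn.round(3),"yaw",np.degrees(np.arctan2(x[1],x[0])),"pitch",np.degrees(np.arcsin(x[2])),"ext",np.percentile(a,[0,1,50,99,100]).round(1),np.percentile(b,[0,2,50,98,100]).round(1))
        # gauge tops
        for nm,lo,hi in(("pads",26,34),("housing/jaw",64,73),("grip",76,84)):
            m=(W[...,2]>lo)&(W[...,2]<hi)&(W[...,0]>440)&(W[...,0]<640)&(W[...,1]>-330)&(W[...,1]<-110)
            k,l,st,_=cv2.connectedComponentsWithStats(m.astype('uint8'))
            for i in range(1,k):
                if st[i,4]>8: print(n,nm,st[i,4],W[l==i].mean(0).round(1),cv2.minAreaRect(W[l==i][:,:2].astype(np.float32)))
E
python3 fit.py
```

```text
top gauge (((522.5935668945312, -209.31922912597656), (157.9338836669922, 220.04541015625), 16.91168975830078), np.float64(11.260422010613539))
top foot (((529.141357421875, 217.7880401611328), (142.07656860351562, 95.11602783203125), 19.077442169189453), np.float64(7.948062641352279))
top bar 459 277 [515.4 211.3  87.1] x [0.777 0.258 0.574] z [-0.554 -0.153  0.818] yaw 18.39541238267366 pitch 35.035944045690755 ext [-62.8 -60.9  -3.2  67.2  68.4] [-12.3 -11.6  -0.   12.2  12.9]
top pads 15 [ 581.4 -280.2   28.2] ((582.0032348632812, -281.0458679199219), (6.441596508026123, 19.914873123168945), 18.405420303344727)
top pads 125 [ 563.2 -150.7   29.3] ((563.3104858398438, -151.7947540283203), (19.77988052368164, 60.63918685913086), 16.40626335144043)
top pads 117 [ 558.7 -260.1   28.9] ((562.2740478515625, -262.65362548828125), (33.15104675292969, 64.66634368896484), 15.860721588134766)
top pads 452 [ 477.  -177.6   29.5] ((476.9398498535156, -177.37696838378906), (67.97705078125, 60.255615234375), 16.70677947998047)
top housing/jaw 24 [ 553.5 -227.7   67.6] ((553.3975830078125, -227.
[... 1426 characters left out ...]
5 [ 516.9 -126.1   69. ] ((518.988525390625, -123.97555541992188), (35.86793899536133, 29.477113723754883), 12.95715045928955)
side housing/jaw 14 [ 525.4 -150.9   64.8] ((526.3104858398438, -150.1417999267578), (16.349809646606445, 4.594133377075195), 18.193086624145508)
side housing/jaw 70 [ 550.7 -231.7   67.5] ((550.74951171875, -231.1291961669922), (22.24156951904297, 10.042350769042969), 14.908882141113281)
side housing/jaw 52 [ 560.  -283.4   68.9] ((561.266845703125, -283.5771789550781), (13.954879760742188, 24.7394962310791), 56.81153869628906)
side grip 119 [ 563.8 -279.7   79.5] ((564.6554565429688, -278.9895935058594), (20.029678344726562, 19.102035522460938), 18.353944778442383)
```

```bash
cat > mv.py <<'E'
from h import r
import numpy as np
from scipy.spatial.transform import Rotation as Ro
def frame(yaw,pitch=0):  # object frame x rising by pitch
    return (Ro.from_euler('z',yaw,degrees=True)*Ro.from_euler('y',-pitch,degrees=True)).as_matrix()
def tool(F): return Ro.from_matrix(np.c_[-F[:,0],F[:,1],-F[:,2]])   # tool x=-Fx,y=Fy,z=-Fz
FB=frame(18.3,35); OB=np.array([534.2,215.6,61.5])
FG=frame(16.5); OG=np.array([505.2,-178.7,0])
FJ=frame(16.5-90)
def delta(T,p):
    s=r.state(); C=Ro.from_quat(s["ee_rot"])
    print("turn",(C.inv()*T).as_rotvec(degrees=True).round(1).tolist(),"shift cm",(C.inv().apply(np.array(p)-s["eef_pos"])/10).round(2).tolist(),"| pos",s["eef_pos"].round(1),"t",round(s["time"],2),"F",s["force"].round(1),"w",round(s["width"],3),"ff",round(s["finger_force"],1))
def tcp(F,O,l): return O+F@(np.array(l,float))
E
python3 -c "
from mv import *
T=tool(FB)
delta(T,[380,300,230])
delta(T,tcp(FB,OB,(19,0,13+70)))
print(tcp(FB,OB,(19,0,13+70)))"
```

```text
turn [-11.9, -33.7, -37.4] shift cm [-25.22, -16.11, 0.87] | pos [199.5 538.7 238.5] t 0.1 F [-0.6 -0.2  1.2] w 0.997 ff 0.0
turn [-11.9, -33.7, -37.4] shift cm [-40.11, -20.65, 9.84] | pos [199.5 538.7 238.5] t 0.1 F [-0.6 -0.2  1.2] w 0.997 ff 0.0
[503.77760179 205.53875375 140.38757197]
```

Request:
{"method": "carry_out", "body": {"series": [[[-11.9,-33.7,-37.4],[-25.2,-16.1,0.9],0.7],[[-11.9,-33.7,-37.4],[-25.2,-16.1,0.9],0.7],[[-11.9,-33.7,-37.4],[-25.2,-16.1,0.9],0.7],[[-11.9,-33.7,-37.4],[-25.2,-16.1,0.9],0.7],[[-11.9,-33.7,-37.4],[-25.2,-16.1,0.9],0.7],[[-11.9,-33.7,-37.4],[-25.2,-16.1,0.9],0.7],[[-11.9,-33.7,-37.4],[-25.2,-16.1,0.9],0.7],[[-11.9,-33.7,-37.4],[-32,-18.4,4],0.7],[[-11.9,-33.7,-37.4],[-40.1,-20.6,9.8],0.7],[[-11.9,-33.7,-37.4],[-40.1,-20.6,9.8],0.7]], "newtons": 20}}

```text
time: 0.93
eef_pos: [457.2, 241.3, 175.1]
ee_rot: [-0.152, 0.941, 0.049, 0.299]
force: [1.2, 2.1, -1.2]
width: 0.7
finger_force: 0.0
```

```bash
python3 -c "
from mv import *
T=tool(FB)
delta(T,tcp(FB,OB,(19,0,83)))
delta(T,tcp(FB,OB,(19,0,13)))"
```

```text
turn [0.1, 0.2, -0.0] shift cm [-0.69, -4.87, 4.73] | pos [457.2 241.3 175.1] t 0.93 F [ 1.2  2.1 -1.2] w 0.7 ff 0.0
turn [0.1, 0.2, -0.0] shift cm [-0.67, -4.88, 11.73] | pos [457.2 241.3 175.1] t 0.93 F [ 1.2  2.1 -1.2] w 0.7 ff 0.0
```

Request:
{"method": "carry_out", "body": {"series": [[[0,0,0],[-0.7,-4.5,4.0],0.7],[[0,0,0],[-0.7,-4.5,4.0],0.7],[[0,0,0],[-0.7,-4.5,4.0],0.7],[[0,0,0],[-0.7,-4.5,4.0],0.7],[[0,0,0],[-0.7,-4.5,4.0],0.7]]}}

```text
time: 1.35
eef_pos: [497.9, 209.9, 146.3]
ee_rot: [-0.152, 0.941, 0.049, 0.297]
force: [-0.2, 1.0, -0.1]
width: 0.7
finger_force: 0.0
```

```bash
python3 -c "
from mv import *
from h import *
T=tool(FB)
a=snap('side','side1')[0]; b=snap('top','top1')[0]
c=lambda p,x,y:cv2.resize(p[y:y+100,x:x+100,::-1],(400,400),interpolation=2)
cv2.imwrite('pics/z3.png',np.hstack([c(a,220,100),c(b,220,160)]))
delta(T,tcp(FB,OB,(19,0,83)))
delta(T,tcp(FB,OB,(19,0,13)))"
```

```text
turn [0.2, 0.1, 0.1] shift cm [0.08, -0.66, 0.77] | pos [498.1 210.6 147.2] t 1.45 F [-0.5 -0.   0.7] w 0.701 ff 0.0
turn [0.2, 0.1, 0.1] shift cm [0.1, -0.68, 7.77] | pos [498.1 210.6 147.2] t 1.45 F [-0.5 -0.   0.7] w 0.701 ff 0.0
```

View pics/z3.png

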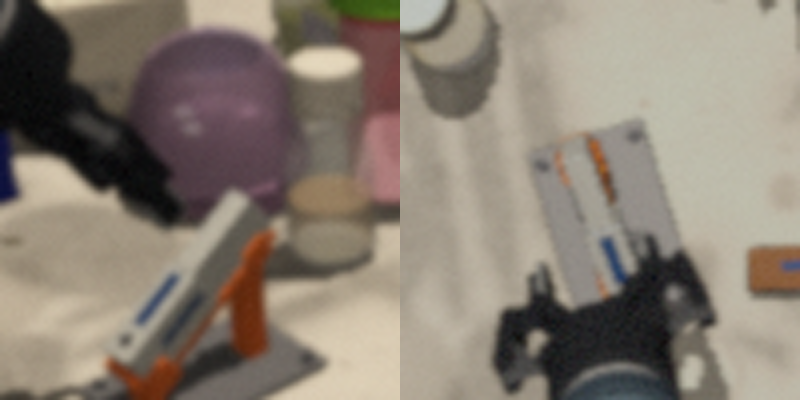

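The side crop shows the fingers open above and behind the bar. In the top crop the fingertips are at about pixels (255,227) and (280,220), straddling the bar. I'll use the fingers to measure the camera bias.

```bash
python3 -c "
from mv import *
from h import *
s=r.state(); C=Ro.from_quat(s['ee_rot'])
for n in('top','side'):
    W=np.load(n+'1.npz')['W']; L=C.inv().apply((W.reshape(-1,3)-s['eef_pos']))
    m=(abs(L[:,0])<16)&(abs(L[:,1])<65)&(L[:,2]>-35)&(L[:,2]<15)
    Q=L[m]; print(n,len(Q))
    for z0 in range(-35,15,10):
        q=Q[(Q[:,2]>=z0)&(Q[:,2]<z0+10)]
        for sg in(1,-1):
            k=q[q[:,1]*sg>0]
            if len(k): print(z0,sg,len(k),'x',np.percentile(k[:,0],[2,98]).round(1),'y',np.percentile(k[:,1],[2,50,98]).round(1))
"
```

```text
top 83
-35 1 10 x [-12.6  -2.1] y [31.2 32.6 36. ]
-35 -1 8 x [-12.3  -7.3] y [-42.2 -33.9 -30. ]
-25 1 15 x [-12.8  -1.8] y [31.1 39.3 44.8]
-25 -1 13 x [-13.1  -7.2] y [-40.8 -34.4 -28.5]
-15 1 15 x [-14.2   6.5] y [31.2 34.2 44.5]
-15 -1 12 x [-13.   -1.6] y [-42.  -36.8 -29.5]
-5 1 6 x [-12.    4.3] y [31.4 33.1 41.5]
-5 -1 4 x [-11.1  -7.2] y [-39.7 -34.  -32.9]
side 108
-35 1 6 x [-0.  11.4] y [28.1 32.4 36. ]
-35 -1 9 x [-5.6 11.7] y [-44.2 -43.2 -32.6]
-25 1 8 x [-0.5 11.3] y [27.2 30.1 36.8]
-25 -1 32 x [-8.6 11.5] y [-46.6 -43.  -33.7]
-15 1 6 x [ 6.9 11.5] y [26.6 28.9 29.9]
-15 -1 29 x [-8.8 11.6] y [-45.2 -43.2 -35.8]
-5 1 8 x [ 4.6 11.3] y [27.6 28.7 31.9]
-5 -1 10 x [-8.  11.1] y [-42.8 -37.6 -36.4]
```

```bash
sed -i 's/^FJ=/OB=OB+FB@[0,.8,0]; OG=OG+FG@[0,.8,0]\nFJ=/' mv.py; python3 -c "
from mv import *
T=tool(FB)
delta(T,tcp(FB,OB,(19,0,83)))
delta(T,tcp(FB,OB,(19,0,14)))"
```

```text
turn [0.2, 0.1, 0.1] shift cm [0.08, -0.58, 0.77] | pos [498.1 210.6 147.2] t 1.45 F [-0.5 -0.   0.7] w 0.701 ff 0.0
turn [0.2, 0.1, 0.1] shift cm [0.1, -0.6, 7.67] | pos [498.1 210.6 147.2] t 1.45 F [-0.5 -0.   0.7] w 0.701 ff 0.0
```

Request:
{"method": "carry_out", "body": {"series": [[[0.2,0.1,0.1],[0.1,-0.6,1.5],0.7],[[0.2,0.1,0.1],[0.1,-0.6,4.5],0.7],[[0.2,0.1,0.1],[0.1,-0.6,6.5],0.7],[[0.2,0.1,0.1],[0.1,-0.6,7.6],0.7],[[0.2,0.1,0.1],[0.1,-0.6,7.6],0.7],[[0.2,0.1,0.1],[0.1,-0.6,7.6],0.7]]}}

```text
time: 1.95
eef_pos: [540.5, 218.4, 83.7]
ee_rot: [-0.151, 0.942, 0.047, 0.297]
force: [-0.9, -0.1, -0.2]
width: 0.701
finger_force: 0.0
```

```bash
python3 -c "
from mv import *
T=tool(FB)
delta(T,tcp(FB,OB,(19,0,14)))"
```

```text
turn [-0.1, -0.0, -0.0] shift cm [-0.06, 0.02, 0.03] | pos [540.5 218.4  83.7] t 1.95 F [-0.9 -0.1 -0.2] w 0.701 ff 0.0
```

Now close slowly on the tongue to gauge its width.

Request:
{"method": "carry_out", "body": {"series": [[[0,0,0],[0,0,0],0.3],[[0,0,0],[0,0,0],0.25],[[0,0,0],[0,0,0],0.2],[[0,0,0],[0,0,0],0.15],[[0,0,0],[0,0,0],0.1],[[0,0,0],[0,0,0],0.1],[[0,0,0],[0,0,0],0.1],[[0,0,0],[0,0,0],0.1],[[0,0,0],[0,0,0],0.1],[[0,0,0],[0,0,0],0.1]], "newtons": 20}}

```text
time: 2.78
eef_pos: [541.4, 217.7, 84.9]
ee_rot: [-0.15, 0.942, 0.048, 0.298]
force: [-4.8, -0.8, 7.0]
width: 0.216
finger_force: 24.1
```

```bash
python3 -c "
from mv import *
s=r.state(); print(FB.T@s['force'],s['width']*85)
delta(tool(FB),tcp(FB,OB,(19,0,14)))"
```

```text
[0.07845579 0.79564859 8.49099616] 18.394109907289305
turn [-0.1, 0.1, -0.1] shift cm [0.06, 0.11, 0.09] | pos [541.4 217.7  84.9] t 2.78 F [-4.8 -0.8  7. ] w 0.216 ff 24.1
```

Request:
{"method": "carry_out", "body": {"series": [[[0,0,0],[0,0,0],0.55],[[0,0,0],[0,-0.1,0],0.55],[[0,0,0],[0,-0.1,0],0.55],[[0,0,0],[1.5,-0.1,0],0.55],[[0,0,0],[3.4,-0.1,0],0.55],[[0,0,0],[3.4,-0.1,0],0.55],[[0,0,0],[3.4,-0.1,0],0.55]]}}

```text
time: 3.37
eef_pos: [513.6, 207.2, 62.9]
ee_rot: [-0.15, 0.942, 0.047, 0.295]
force: [0.0, 0.6, 0.5]
width: 0.549
finger_force: 0.0
```

```bash
sed -i 's/OB=OB+FB@\[0,.8,0\]; //' mv.py; python3 -c "
from mv import *
delta(tool(FB),tcp(FB,OB,(-15,0,13)))"
```

```text
turn [-0.1, -0.2, -0.1] shift cm [-0.24, 0.15, 0.09] | pos [513.6 207.2  62.9] t 3.37 F [0.  0.6 0.5] w 0.549 ff 0.0
```

Request:
{"method": "carry_out", "body": {"series": [[[0,0,0],[-0.2,0.1,0.0],0.5],[[0,0,0],[-0.2,0.1,0.0],0.4],[[0,0,0],[-0.2,0.1,0.0],0.3],[[0,0,0],[-0.2,0.1,0.0],0.2],[[0,0,0],[-0.2,0.1,0.0],0.2],[[0,0,0],[-0.2,0.1,0.0],0.2],[[0,0,0],[-0.2,0.1,0.0],0.2],[[0,0,0],[-0.2,0.1,0.0],0.2]], "newtons": 40}}

```text
time: 4.03
eef_pos: [518.4, 210.0, 67.1]
ee_rot: [-0.15, 0.941, 0.048, 0.299]
force: [2.0, 3.2, 4.9]
width: 0.299
finger_force: 39.4
```

```bash
python3 -c "
from mv import *
s=r.state(); print(FB.T@s['force'],s['width']*85)
delta(tool(FB),tcp(FB,OB,(-15,0,13)))
delta(tool(FB),tcp(FB,OB,(-15,0,73)))"
```

```text
[5.1983542  2.44154464 2.38840315] 25.399301231361612
turn [-0.1, 0.2, -0.1] shift cm [0.44, 0.04, 0.12] | pos [518.4 210.   67.1] t 4.03 F [2.  3.2 4.9] w 0.299 ff 39.4
turn [-0.1, 0.2, -0.1] shift cm [0.42, 0.03, -5.88] | pos [518.4 210.   67.1] t 4.03 F [2.  3.2 4.9] w 0.299 ff 39.4
```

Request:
{"method": "carry_out", "body": {"series": [[[0,0,0],[0,0,-0.5],0.2],[[0,0,0],[0,0,-1.5],0.2],[[0,0,0],[0,0,-3],0.2],[[0,0,0],[0,0,-5],0.2],[[0,0,0],[0,0,-7],0.2],[[0,0,0],[0,0,-8],0.2],[[0,0,0],[0,0,-8],0.2],[[0,0,0],[0,0,-8],0.2]]}}

```text
time: 4.7
eef_pos: [471.0, 194.2, 129.3]
ee_rot: [-0.15, 0.942, 0.047, 0.295]
force: [-0.0, -0.3, -2.2]
width: 0.3
finger_force: 40.7
```

```bash
cat > bp.py <<'E'
from h import *; from mv import *
def barpose(tag,n):
    s=r.state(); C=Ro.from_quat(s['ee_rot']).as_matrix()
    F=np.c_[-C[:,0],C[:,1],-C[:,2]]   # nominal bar frame
    W=snap(n,tag)[2]; L=(W.reshape(-1,3)-s['eef_pos'])@F
    m=(abs(L[:,0])<95)&(abs(L[:,1])<16)&(abs(L[:,2]-19)<12)&(abs(L[:,0])>16)
    Q=L[m]; V=np.polyfit(Q[:,0],Q[:,2],1)
    k=abs(np.polyval(V,Q[:,0])-Q[:,2])<4; Q=Q[k]; V=np.polyfit(Q[:,0],Q[:,2],1); Y=np.polyfit(Q[:,0],Q[:,1],1)
    print(n,len(Q),'x ext',np.percentile(Q[:,0],[0,1,99,100]).round(1),'top z=',V.round(3),'y=',Y.round(3))
E
python3 -c "
from bp import *
barpose('side2','side'); barpose('top2','top')
delta(tool(FB),tcp(FB,OB,(-15,0,93)))
delta(tool(FG),[480,0,220])
delta(tool(FG),tcp(FG,OG,(-11,1,130)))
a=np.load('side2.npz')['p'][60:220,200:360,::-1]; b=np.load('top2.npz')['p'][150:310,200:360,::-1]
cv2.imwrite('pics/z4.png',np.hstack([cv2.resize(i,(400,400),interpolation=2) for i in(a,b)]))"
```

```text
side 305 x ext [-54.8 -53.8  73.7  74.9] top z= [-8.0000e-03  1.7491e+01] y= [ 2.000e-03 -3.303e+00]
top 170 x ext [-21.3 -18.6  76.9  78. ] top z= [-4.0000e-03  1.7258e+01] y= [-0.035  3.171]
turn [-0.1, -0.2, -0.1] shift cm [-0.05, 0.04, 0.02] | pos [471.5 194.4 129. ] t 4.8 F [ 1.1 -0.1 -2.2] w 0.299 ff 40.7
turn [0.5, 34.8, 1.6] shift cm [-0.88, -18.75, -10.45] | pos [471.5 194.4 129. ] t 4.8 F [ 1.1 -0.1 -2.2] w 0.299 ff 40.7
turn [0.5, 34.8, 1.6] shift cm [7.75, -36.3, -5.48] | pos [471.5 194.4 129. ] t 4.8 F [ 1.1 -0.1 -2.2] w 0.299 ff 40.7
```

View pics/z4.png

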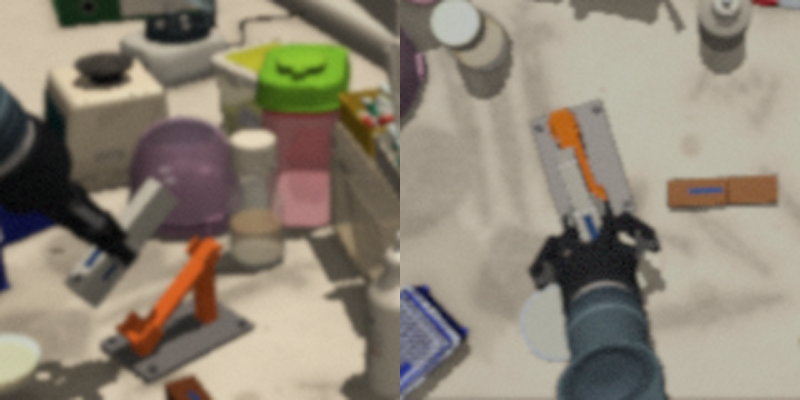

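The bar is held firmly and parallel to the tool, and the cradle is empty. I'll level it and carry it high over to the gauge.

Request:
{"method": "carry_out", "body": {"series": [[[0,0,0],[-0.4,-3.5,-3.5],0.2],[[0.1,7,0.3],[-0.7,-7,-7],0.2],[[0.2,14,0.6],[-0.9,-11,-9],0.2],[[0.3,21,1],[-0.9,-15,-10],0.2],[[0.4,28,1.3],[-0.9,-18.7,-10.4],0.2],[[0.5,34.8,1.6],[1.2,-22.5,-9.5],0.2],[[0.5,34.8,1.6],[3,-26,-8.4],0.2],[[0.5,34.8,1.6],[5,-30,-7.2],0.2],[[0.5,34.8,1.6],[6.5,-33.5,-6.3],0.2],[[0.5,34.8,1.6],[7.7,-36.3,-5.5],0.2]]}}

```text
time: 5.63
eef_pos: [493.2, -152.1, 142.6]
ee_rot: [-0.143, 0.99, 0.0, 0.001]
force: [0.4, -0.2, -3.1]
width: 0.29
finger_force: 41.0
```

Request:
{"method": "carry_out", "body": {"series": [[[0,0,0],[0,0,0],0.2],[[0,0,0],[0,0,0],0.2],[[0,0,0],[0,0,0],0.2]]}}

```text
time: 5.88
eef_pos: [492.0, -149.6, 143.8]
ee_rot: [-0.143, 0.99, 0.001, 0.001]
force: [0.0, 0.6, -2.4]
width: 0.297
finger_force: 41.4
```

```bash
python3 -c "
from bp import *
barpose('side3','side'); barpose('top3','top')
delta(tool(FG),tcp(FG,OG,(-11,1,75)))
delta(tool(FG),tcp(FG,OG,(-11,1,46)))"
```

```text
side 333 x ext [-56.  -55.3  71.6  74.6] top z= [-0.025 16.911] y= [-0.044 -4.154]
top 220 x ext [-53.1 -52.4  75.9  76.6] top z= [2.0000e-03 1.7942e+01] y= [-0.023  4.13 ]
turn [0.0, 0.2, 0.1] shift cm [0.76, -3.04, 7.0] | pos [ 492.6 -148.8  145.1] t 5.98 F [-0.4  0.3 -2.6] w 0.296 ff 41.4
turn [0.0, 0.2, 0.1] shift cm [0.77, -3.04, 9.9] | pos [ 492.6 -148.8  145.1] t 5.98 F [-0.4  0.3 -2.6] w 0.296 ff 41.4
```

Request:
{"method": "carry_out", "body": {"series": [[[0,0,0],[0.7,-3.0,0],0.2],[[0,0.2,0.1],[0.7,-3.0,2],0.2],[[0,0.2,0.1],[0.7,-3.0,4.5],0.2],[[0,0.2,0.1],[0.7,-3.0,7],0.2],[[0,0.2,0.1],[0.7,-3.0,7],0.2],[[0,0.2,0.1],[0.7,-3.0,7],0.2],[[0,0.2,0.1],[0.7,-3.0,7],0.2]]}}

```text
time: 6.57
eef_pos: [495.4, -180.1, 76.7]
ee_rot: [-0.143, 0.99, -0.001, 0.001]
force: [0.0, 0.3, -2.7]
width: 0.296
finger_force: 41.5
```

```bash
python3 -c "
from bp import *
barpose('side4','side'); barpose('top4','top')
for n in('top4','side4'):
    W=np.load(n+'.npz')['W']; L=(W.reshape(-1,3)-OG)@FG
    for nm,z,x,y in(('tongue',93,(48,62),(-25,25)),('wide',93,(-60,-35),(-30,30)),('house',70,(14,46),(30,75)),('jaw',68,(12,50),(-80,-40)),('post',80,(15,50),(-130,-90))):
        m=(abs(L[:,2]-z)<3.5)&(L[:,0]>x[0])&(L[:,0]<x[1])&(L[:,1]>y[0])&(L[:,1]<y[1]); q=L[m]
        if len(q): print(n,nm,len(q),'y',np.percentile(q[:,1],[3,50,97]).round(1),'x',np.percentile(q[:,0],[3,97]).round(1),'z',q[:,2].mean().round(1))
delta(tool(FG),tcp(FG,OG,(-11,1,75)))
delta(tool(FG),tcp(FG,OG,(-11,1,46)))"
```

```text
side 353 x ext [-55.8 -55.5  72.7  74.6] top z= [9.0000e-03 1.8342e+01] y= [ 0.026 -1.182]
top 195 x ext [-52.9 -52.3  75.9  76.4] top z= [-0.   17.71] y= [-0.021  4.564]
top4 tongue 29 y [-7.   2.4 11.5] x [48.5 61.2] z 93.9
top4 wide 53 y [-9.   5.8 15.2] x [-59.6 -38. ] z 94.1
top4 house 111 y [39.3 54.4 67.1] x [14.9 44.5] z 69.6
top4 jaw 19 y [-65.9 -60.6 -56.4] x [30.9 42.4] z 67.4
side4 tongue 15 y [-2.5  2.8  8.5] x [54.2 61.4] z 95.0
side4 wide 183 y [-12.6  -2.3  11.9] x [-59.3 -35.9] z 94.8
side4 jaw 68 y [-68.8 -64.5 -59.2] x [18.6 40.2] z 67.3
side4 post 119 y [-122.4 -114.6 -104.7] x [19.3 37.9] z 79.3
turn [-0.2, 0.1, -0.1] shift cm [0.17, 0.13, 0.22] | pos [ 496.1 -180.8   77.2] t 6.67 F [-0.1  0.5 -1.9] w 0.297 ff 41.5
turn [-0.2, 0.1, -0.1] shift cm [0.18, 0.13, 3.12] | pos [ 496.1 -180.8   77.2] t 6.67 F [-0.1  0.5 -1.9] w 0.297 ff 41.5
```

Request:
{"method": "carry_out", "body": {"series": [[[0,0,0],[0.1,0,1],0.2],[[0,0,0],[0.1,0,2],0.2],[[0,0,0],[0.1,0,2.6],0.2],[[0,0,0],[0.1,0,2.9],0.2],[[0,0,0],[0.1,0,2.9],0.2],[[0,0,0],[0.1,0,2.9],0.2],[[0,0,0],[0.1,0,2.9],0.2]]}}

```text
time: 7.25
eef_pos: [493.7, -180.9, 46.3]
ee_rot: [-0.142, 0.99, -0.0, -0.0]
force: [0.4, -0.4, -1.8]
width: 0.298
finger_force: 41.6
```

Request:
{"method": "carry_out", "body": {"series": [[[0,0,0],[0,0,0.1],0.2],[[0,0,0],[0,0,0.1],0.2],[[0,0,0],[0,0,0.1],0.2]]}}

```text
time: 7.5
eef_pos: [493.7, -180.9, 45.4]
ee_rot: [-0.142, 0.99, -0.0, 0.0]
force: [-0.2, 0.2, -2.7]
width: 0.294
finger_force: 41.6
```

Request:
{"method": "carry_out", "body": {"series": [[[0,0,0],[0,0,0.1],0.2],[[0,0,0],[0,0,0.1],0.2],[[0,0,0],[0,0,0.1],0.2]]}}

```text
time: 7.75
eef_pos: [493.5, -180.8, 44.2]
ee_rot: [-0.142, 0.99, -0.0, -0.0]
force: [0.5, 0.1, -2.1]
width: 0.3
finger_force: 41.6
```

Request:
{"method": "carry_out", "body": {"series": [[[0,0,0],[0,0,0.1],0.2],[[0,0,0],[0,0,0.1],0.2],[[0,0,0],[0,0,0.1],0.2]]}}

```text
time: 8.0
eef_pos: [493.7, -180.9, 43.3]
ee_rot: [-0.142, 0.99, -0.0, 0.0]
force: [0.2, 1.0, -0.8]
width: 0.295
finger_force: 41.8
```

Request:
{"method": "carry_out", "body": {"series": [[[0,0,0],[0,0,0.1],0.2],[[0,0,0],[0,0,0.1],0.2],[[0,0,0],[0,0,0.1],0.2]]}}

```text
time: 8.25
eef_pos: [493.7, -180.9, 43.3]
ee_rot: [-0.142, 0.99, -0.0, 0.0]
force: [-2.3, 2.6, 7.7]
width: 0.3
finger_force: 42.9
```

Request:
{"method": "carry_out", "body": {"series": [[[0,0,0],[0,0,-0.07],0.2],[[0,0,0],[0,0,-0.07],0.2],[[0,0,0],[0,0,-0.07],0.31],[[0,0,0],[0,0,-0.07],0.33],[[0,0,0],[0,0,-0.07],0.36],[[0,0,0],[0,0,-0.07],0.4],[[0,0,0],[0,0,-0.07],0.5],[[0,0,0],[0,0,-0.07],0.5]]}}

```text
time: 8.92
eef_pos: [493.6, -180.9, 42.8]
ee_rot: [-0.142, 0.99, -0.0, -0.0]
force: [0.1, 1.1, 0.2]
width: 0.501
finger_force: 0.0
```

Request:
{"method": "carry_out", "body": {"series": [[[0,0,0],[0,0,-1],0.5],[[0,0,0],[0,0,-3],0.5],[[0,0,0],[0,0,-6],0.5],[[0,0,0],[0,0,-9],0.5],[[0,0,0],[4,0,-12],0.5],[[0,0,0],[8,0,-14],0.5],[[0,0,0],[10,0,-14],0.5],[[0,0,0],[10,0,-14],0.5]]}}

```text
time: 9.58
eef_pos: [394.4, -210.0, 185.6]
ee_rot: [-0.141, 0.99, -0.001, -0.0]
force: [0.5, 0.9, -0.5]
width: 0.496
finger_force: 0.0
```

```bash
python3 -c "
from bp import *
snap('side5','side'); snap('top5','top')
for n in('top5','side5'):
    W=np.load(n+'.npz')['W']; L=(W.reshape(-1,3)-OG)@FG
    for nm,z,x,y in(('tongue',62,(20,62),(-25,25)),('wide',62,(-70,0),(-30,30)),('house',70,(14,46),(30,75)),('jaw',68,(12,50),(-80,-40)),('post',80,(15,50),(-130,-90))):
        m=(abs(L[:,2]-z)<3.5)&(L[:,0]>x[0])&(L[:,0]<x[1])&(L[:,1]>y[0])&(L[:,1]<y[1]); q=L[m]
        if len(q): print(n,nm,len(q),'y',np.percentile(q[:,1],[3,50,97]).round(1),'x',np.percentile(q[:,0],[3,97]).round(1),'z',q[:,2].mean().round(1))
delta(tool(FJ),tcp(FG,OG,(30,-112,130)))
a=np.load('side5.npz')['p'][230:390,270:430,::-1]; b=np.load('top5.npz')['p'][140:300,340:500,::-1]
cv2.imwrite('pics/z5.png',np.hstack([cv2.resize(i,(400,400),interpolation=2) for i in(a,b)]))"
```

```text
Traceback (most recent call last):
  File "h.py", line 11, in snap
    p,d=vision.capture(n); cv2.imwrite(f"pics/{tag}.png",p[:,:,::-1]); W=cloud(n,d); np.savez(f"{tag}.npz",p=p,d=d,W=W); return p,d,W
        ~~~~~~~~~~~~~~^^^
ValueError: cameras: side, top
```

```bash
cat > look.py <<'E'
from bp import *
import sys
def look(k):
    snap('side',f'side{k}'); snap('top',f'top{k}')
    for n in(f'top{k}',f'side{k}'):
        W=np.load(n+'.npz')['W']; L=(W.reshape(-1,3)-OG)@FG
        for nm,z,x,y in(('tongue',62,(20,62),(-25,25)),('wide',62,(-70,0),(-30,30)),('house',70,(14,46),(30,75)),('jaw',68,(12,50),(-80,20)),('post',80,(15,50),(-130,-30))):
            m=(abs(L[:,2]-z)<3.5)&(L[:,0]>x[0])&(L[:,0]<x[1])&(L[:,1]>y[0])&(L[:,1]<y[1]); q=L[m]
            if len(q): print(n,nm,len(q),'y',np.percentile(q[:,1],[3,50,97]).round(1),'x',np.percentile(q[:,0],[3,97]).round(1),'z',q[:,2].mean().round(1))
    a=np.load(f'side{k}.npz')['p'][230:390,270:430,::-1]; b=np.load(f'top{k}.npz')['p'][140:300,340:500,::-1]
    cv2.imwrite(f'pics/z{k}.png',np.hstack([cv2.resize(i,(400,400),interpolation=2) for i in(a,b)]))
E
python3 -c "
from look import *
look(5); delta(tool(FJ),tcp(FG,OG,(30,-112,130)))"
```

```text
top5 tongue 103 y [-5.9  3.6 23.8] x [21.4 60.5] z 61.7
top5 wide 192 y [-9.   3.2 15. ] x [-62.2  -2. ] z 61.6
top5 house 105 y [39.5 54.1 67.1] x [15.5 44.8] z 69.4
top5 jaw 32 y [-65.1 -59.3   8. ] x [22.3 43.2] z 66.9
top5 post 41 y [-119.9 -109.8 -102.5] x [23.5 39. ] z 79.4
side5 tongue 224 y [-9.5  1.2 22.9] x [21.2 59.9] z 62.0
side5 wide 476 y [-13.   -1.3  11.9] x [-65.9  -2.3] z 61.8
side5 house 188 y [35.4 47.8 62.8] x [14.5 44.7] z 69.6
side5 jaw 72 y [-68.8 -64.   18.8] x [19.3 39.9] z 67.4
side5 post 115 y [-122.5 -114.4 -104.8] x [19.3 37.8] z 79.3
turn [-0.0, 0.1, 89.8] shift cm [-14.25, -11.17, 5.45] | pos [ 397.4 -209.5  184.2] t 9.68 F [-0.2 -0.4  0.2] w 0.503 ff 0.0
```

View pics/z5.png

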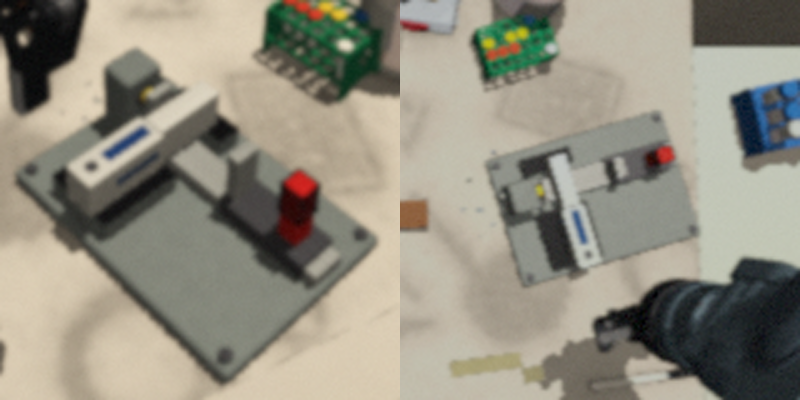

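The bar lies level across both pads with its stripe up. The tongue sits between the open jaw and the anvil, and there is a clear gap beside the yellow stem. Next is the red grip.

Request:
{"method": "carry_out", "body": {"series": [[[0,0,7],[-1,-4,0],0.5],[[0,0,14],[-3,-8,0],0.5],[[0,0,21],[-6,-11.3,0],0.5],[[0,0,28],[-9,-11.3,0],0.5],[[0,0,35],[-12,-11.3,0],0.5],[[0,0,42],[-14.2,-11.3,0],0.5],[[0,0,49],[-14.2,-11.3,0],0.5],[[0,0,56],[-14.2,-11.3,0],0.5],[[0,0,63],[-14.2,-11.3,2],0.5],[[0,0,70],[-14.2,-11.3,4],0.5]]}}

```text
time: 10.52
eef_pos: [568.2, -277.2, 143.1]
ee_rot: [0.453, 0.892, -0.0, 0.002]
force: [-0.6, 0.4, -0.8]
width: 0.498
finger_force: 0.0
```

Request:
{"method": "carry_out", "body": {"series": [[[0,0,7],[0,0,0],0.5],[[0,0,14],[0,0,0],0.5],[[0,0,19.8],[0,0,0],0.5],[[0,0,19.8],[0,0,0],0.5],[[0,0,19.8],[0,0,0],0.5],[[0,0,19.8],[0,0,0],0.5]]}}

```text
time: 11.02
eef_pos: [566.2, -277.0, 142.6]
ee_rot: [0.597, 0.803, -0.0, -0.0]
force: [0.2, -0.2, -1.3]
width: 0.494
finger_force: 0.0
```

```bash
python3 -c "
from mv import *
delta(tool(FJ),tcp(FG,OG,(30,-113,130)))
delta(tool(FJ),tcp(FG,OG,(30,-113,57)))
print(r.state()['joint_positions'])"
```

```text
turn [-0.0, 0.0, 0.2] shift cm [-0.06, -0.06, 1.26] | pos [ 566.2 -277.   142.6] t 11.02 F [ 0.2 -0.2 -1.3] w 0.494 ff 0.0
turn [-0.0, 0.0, 0.2] shift cm [-0.06, -0.05, 8.56] | pos [ 566.2 -277.   142.6] t 11.02 F [ 0.2 -0.2 -1.3] w 0.494 ff 0.0
[-5.55453191e-01  5.29486538e-01  6.70668106e-02  1.10852065e+00
 -2.96750828e-04  7.23083301e-01]
```

Request:
{"method": "carry_out", "body": {"series": [[[0,0,0.2],[0,0,2],0.5],[[0,0,0.2],[0,0,5],0.5],[[0,0,0.2],[0,0,7.5],0.5],[[0,0,0.2],[0,0,8.5],0.5],[[0,0,0.2],[0,0,8.5],0.4],[[0,0,0.2],[0,0,8.5],0.3],[[0,0,0.2],[0,0,8.5],0.2],[[0,0,0.2],[0,0,8.5],0.1],[[0,0,0.2],[0,0,8.5],0.1],[[0,0,0.2],[0,0,8.5],0.1]], "newtons": 50}}

```text
time: 11.85
eef_pos: [564.9, -278.2, 59.2]
ee_rot: [0.599, 0.801, -0.001, 0.0]
force: [-5.0, -1.4, 0.2]
width: 0.198
finger_force: 49.7
```

Request:
{"method": "carry_out", "body": {"series": [[[0,0,0],[0,0,0],0.1],[[0,0,0],[0,0,0],0.1],[[0,0,0],[0,0,0],0.1]]}}

```text
time: 12.1
eef_pos: [564.9, -278.2, 59.2]
ee_rot: [0.599, 0.801, -0.001, 0.0]
force: [-5.1, -1.2, 0.1]
width: 0.202
finger_force: 49.7
```

```bash
cat > f.py <<'E'
from mv import *
s=r.state(); print('F gauge',(FG.T@s['force']).round(2),'pos',(FG.T@(s['eef_pos']-OG)).round(2),'w',s['width'].round(3),'ff',round(s['finger_force'],1),'t',s['time'])
E
python3 f.py
```

```text
Traceback (most recent call last):
  File "f.py", line 2, in <module>
    s=r.state(); print('F gauge',(FG.T@s['force']).round(2),'pos',(FG.T@(s['eef_pos']-OG)).round(2),'w',s['width'].round(3),'ff',round(s['finger_force'],1),'t',s['time'])
                                                                                                        ^^^^^^^^^^^^^^^^
AttributeError: 'float' object has no attribute 'round'
```

Request:
{"method": "carry_out", "body": {"series": [[[0,0,0],[0.5,0,0],0.1],[[0,0,0],[1,0,0],0.1],[[0,0,0],[1.5,0,0],0.1],[[0,0,0],[2,0,0],0.1],[[0,0,0],[2.5,0,0],0.1],[[0,0,0],[3,0,0],0.1],[[0,0,0],[3.5,0,0],0.1],[[0,0,0],[4,0,0],0.1],[[0,0,0],[4.3,0,0],0.1],[[0,0,0],[4.3,0,0],0.1]]}}

```text
time: 12.93
eef_pos: [553.8, -240.2, 59.2]
ee_rot: [0.6, 0.8, -0.003, 0.003]
force: [-3.4, -10.4, -5.4]
width: 0.202
finger_force: 49.8
```

```bash
sed -i "s/s\['width'\].round(3)/s['width']/" f.py; python3 f.py; python3 -c "
from look import *
look(6)"; python3 f.py
```

```text
F gauge [-6.27 -9.04 -5.4 ] pos [ 29.17 -73.54  59.25] w 0.20174509945379882 ff 49.8 t 12.9333
top6 tongue 104 y [-17.3   2.8  22.8] x [21.4 60.6] z 61.9
top6 wide 184 y [-9.1  2.6 14.9] x [-62.3  -1.8] z 61.7
top6 house 105 y [38.8 52.3 66. ] x [15.4 45. ] z 69.4
top6 jaw 44 y [-63.7 -20.9   4.4] x [15.3 43.9] z 67.3
top6 post 8 y [-64.1 -62.4 -60.1] x [18.6 45.8] z 79.5
side6 tongue 160 y [-5.8  5.  23.3] x [21.3 58.7] z 62.2
side6 wide 478 y [-12.9  -1.3  12.1] x [-66.   -2.4] z 61.8
side6 house 196 y [34.6 47.5 63.2] x [14.5 44.6] z 69.6
side6 jaw 4 y [17.  18.5 19.2] x [24.2 39. ] z 65.0
side6 post 58 y [-84.7 -81.6 -72.6] x [16.9 42.1] z 79.7
F gauge [-6.21 -8.51 -4.86] pos [ 29.18 -73.57  59.28] w 0.20292328329667383 ff 49.9 t 13.0333
```

Request:
{"method": "carry_out", "body": {"series": [[[0,0,0],[0.3,0,0],0.1],[[0,0,0],[0.6,0,0],0.1],[[0,0,0],[0.8,0,0],0.1],[[0,0,0],[0.8,0,0],0.1],[[0,0,0],[0.8,0,0],0.1]]}}

```text
time: 13.45
eef_pos: [551.7, -232.8, 59.3]
ee_rot: [0.6, 0.8, -0.003, 0.003]
force: [-3.0, -10.5, -5.9]
width: 0.207
finger_force: 49.8
```

```bash
python3 f.py
```

```text
F gauge [-5.86 -9.18 -5.89] pos [ 29.2  -65.88  59.27] w 0.20684821089551034 ff 49.8 t 13.45
```

Request:
{"method": "carry_out", "body": {"series": [[[0,0,0],[0.2,0,0],0.1],[[0,0,0],[0.4,0,0],0.1],[[0,0,0],[0.4,0,0],0.1],[[0,0,0],[0.4,0,0],0.1]]}}

```text
time: 13.78
eef_pos: [550.7, -229.3, 59.3]
ee_rot: [0.6, 0.8, -0.004, 0.003]
force: [-1.6, -12.4, -5.5]
width: 0.198
finger_force: 49.7
```

```bash
python3 f.py
```

```text
F gauge [ -5.05 -11.45  -5.49] pos [ 29.21 -62.28  59.28] w 0.19837572852333502 ff 49.7 t 13.7833
```

Request:
{"method": "carry_out", "body": {"series": [[[0,0,0],[0.1,0,0],0.1],[[0,0,0],[0.2,0,0],0.1],[[0,0,0],[0.2,0,0],0.1],[[0,0,0],[0.2,0,0],0.1]]}}

```text
time: 14.12
eef_pos: [550.2, -227.7, 59.3]
ee_rot: [0.6, 0.8, -0.004, 0.003]
force: [-2.5, -12.5, -6.3]
width: 0.202
finger_force: 49.6
```

```bash
python3 f.py
```

```text
F gauge [ -5.98 -11.27  -6.31] pos [ 29.22 -60.53  59.28] w 0.2019142066146378 ff 49.6 t 14.1167
```

Request:
{"method": "carry_out", "body": {"series": [[[0,0,0],[0.1,0,0],0.1],[[0,0,0],[0.2,0,0],0.1],[[0,0,0],[0.2,0,0],0.1],[[0,0,0],[0.2,0,0],0.1]]}}

```text
time: 14.45
eef_pos: [549.6, -225.8, 59.3]
ee_rot: [0.6, 0.8, -0.004, 0.003]
force: [-2.0, -13.2, -5.7]
width: 0.2
finger_force: 49.6
```

```bash
python3 f.py; python3 -c "
from look import *
look(7)"; python3 f.py
```

```text
F gauge [ -5.68 -12.07  -5.72] pos [ 29.23 -58.57  59.28] w 0.19967856446375962 ff 49.6 t 14.45
top7 tongue 112 y [-2.3  9.9 23.3] x [21.5 59.8] z 61.9
top7 wide 193 y [-7.6  5.7 17.5] x [-62.7  -2.2] z 61.6
top7 house 107 y [38.8 53.1 67.4] x [15.7 44.8] z 69.3
top7 jaw 43 y [-48.7  -7.5  12.1] x [15.9 45.1] z 67.5
top7 post 4 y [-47.2 -46.  -45.2] x [20.1 42. ] z 80.3
side7 tongue 65 y [11.  18.4 23.6] x [20.5 55.1] z 62.9
side7 wide 477 y [-11.4   0.5  13.9] x [-66.7  -2.2] z 61.9
side7 house 186 y [35.3 47.3 63. ] x [15.2 44.3] z 69.6
side7 jaw 43 y [-70.5 -68.4  -3.5] x [12.5 43.2] z 68.2
side7 post 63 y [-69.7 -66.7 -57.2] x [17.  41.8] z 79.8
F gauge [ -6.12 -11.34  -6.82] pos [ 29.23 -58.56  59.29] w 0.1980225867485122 ff 49.6 t 14.55
```

View pics/z7.png

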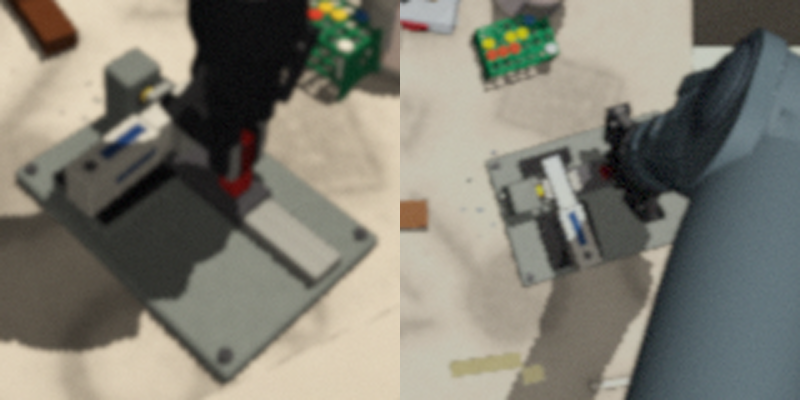

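The jaw is against the tongue and the bar is starting to shift toward the anvil. I'll go on in 1 mm steps and watch the force.

Request:
{"method": "carry_out", "body": {"series": [[[0,0,0],[0.1,0,0],0.1],[[0,0,0],[0.1,0,0],0.1],[[0,0,0],[0.1,0,0],0.1]]}}

```text
time: 14.8
eef_pos: [549.3, -224.8, 59.3]
ee_rot: [0.6, 0.8, -0.004, 0.003]
force: [-3.1, -12.6, -7.2]
width: 0.202
finger_force: 49.6
```

```bash
python3 f.py
```

```text
F gauge [ -6.51 -11.16  -7.15] pos [ 29.22 -57.56  59.28] w 0.20231275919157077 ff 49.6 t 14.8
```

Request:
{"method": "carry_out", "body": {"series": [[[0,0,0],[0.1,0,0],0.1],[[0,0,0],[0.1,0,0],0.1],[[0,0,0],[0.1,0,0],0.1]]}}

```text
time: 15.05
eef_pos: [549.3, -224.4, 59.3]
ee_rot: [0.6, 0.8, -0.004, 0.004]
force: [-3.0, -14.3, -8.8]
width: 0.201
finger_force: 49.5
```

```bash
python3 f.py
```

```text
F gauge [ -6.9  -12.87  -8.77] pos [ 29.26 -57.15  59.31] w 0.20075939809306942 ff 49.5 t 15.05
```

Request:
{"method": "carry_out", "body": {"series": [[[0,0,0],[0.1,0,0],0.1],[[0,0,0],[0.1,0,0],0.1],[[0,0,0],[0.1,0,0],0.1]]}}

```text
time: 15.3
eef_pos: [549.1, -223.9, 59.3]
ee_rot: [0.6, 0.8, -0.004, 0.004]
force: [-1.7, -15.7, -7.1]
width: 0.202
finger_force: 49.4
```

```bash
python3 f.py
```

```text
F gauge [ -6.05 -14.54  -7.11] pos [ 29.24 -56.61  59.31] w 0.20171946215944123 ff 49.4 t 15.3
```

Request:
{"method": "carry_out", "body": {"series": [[[0,0,0],[0.1,0,0],0.1],[[0,0,0],[0.1,0,0],0.1],[[0,0,0],[0.1,0,0],0.1]]}}

```text
time: 15.55
eef_pos: [548.9, -223.2, 59.3]
ee_rot: [0.6, 0.8, -0.005, 0.004]
force: [-1.9, -16.3, -8.8]
width: 0.201
finger_force: 49.3
```

```bash
python3 f.py
```

```text
F gauge [ -6.43 -15.06  -8.81] pos [ 29.25 -55.89  59.33] w 0.20119855524186486 ff 49.3 t 15.55
```

Request:
{"method": "carry_out", "body": {"series": [[[0,0,0],[0.1,0,0],0.1],[[0,0,0],[0.1,0,0],0.1],[[0,0,0],[0.1,0,0],0.1]]}}

```text
time: 15.8
eef_pos: [548.7, -222.5, 59.3]
ee_rot: [0.6, 0.8, -0.005, 0.004]
force: [-1.6, -17.7, -10.4]
width: 0.202
finger_force: 49.2
```

```bash
python3 f.py
```

```text
F gauge [ -6.58 -16.53 -10.36] pos [ 29.24 -55.1   59.32] w 0.2022854843114028 ff 49.2 t 15.8
```

Request:
{"method": "carry_out", "body": {"series": [[[0,0,0],[0.1,0,0],0.1],[[0,0,0],[0.1,0,0],0.1],[[0,0,0],[0.1,0,0],0.1]]}}

```text
time: 16.05
eef_pos: [548.4, -221.7, 59.3]
ee_rot: [0.6, 0.8, -0.005, 0.004]
force: [-1.5, -17.3, -8.9]
width: 0.203
finger_force: 49.2
```

```bash
python3 f.py
```

```text
F gauge [ -6.37 -16.12  -8.92] pos [ 29.24 -54.33  59.33] w 0.2026019919447425 ff 49.2 t 16.05
```

Request:
{"method": "carry_out", "body": {"series": [[[0,0,0],[0.1,0,0],0.1],[[0,0,0],[0.1,0,0],0.1],[[0,0,0],[0.1,0,0],0.1],[[0,0,0],[0.1,0,0],0.1],[[0,0,0],[0.1,0,0],0.1]]}}

```text
time: 16.47
eef_pos: [548.2, -220.9, 59.3]
ee_rot: [0.6, 0.8, -0.005, 0.005]
force: [-1.2, -17.7, -9.2]
width: 0.202
finger_force: 49.1
```

```bash
python3 f.py;  python3 -c "
from look import *
look(8)"; python3 f.py
```

```text
F gauge [ -6.2  -16.61  -9.16] pos [ 29.26 -53.48  59.32] w 0.2024179656350431 ff 49.1 t 16.4667
top8 tongue 99 y [-2.6 12.9 23.9] x [21.8 60.2] z 61.6
top8 wide 196 y [-3.1  9.1 22.1] x [-63.1  -2. ] z 61.6
top8 house 108 y [38.9 54.  66.9] x [15.2 45. ] z 69.5
top8 jaw 36 y [-43.7  -1.3   7.5] x [18.1 42.6] z 67.3
top8 post 4 y [-41.  -40.5 -40.1] x [18.4 43.7] z 78.1
side8 tongue 28 y [12.1 21.5 25. ] x [21.5 50.1] z 62.7
side8 wide 470 y [-6.6  5.7 18.8] x [-66.6  -2.2] z 61.8
side8 house 187 y [35.6 48.1 62.9] x [14.8 44.6] z 69.6
side8 jaw 37 y [-65.  -63.5 -60.5] x [13.3 43.8] z 67.7
side8 post 61 y [-64.5 -60.4 -51.2] x [17.7 44.4] z 80.0
F gauge [ -6.18 -16.87  -9.32] pos [ 29.25 -53.43  59.31] w 0.20121687400498017 ff 49.1 t 16.5667
```

Request:
{"method": "carry_out", "body": {"series": [[[0,0,0],[0,0,0],0.25],[[0,0,0],[0,0,0],0.3],[[0,0,0],[0,0,0],0.4],[[0,0,0],[0,0,0],0.5],[[0,0,0],[0,0,-2],0.5],[[0,0,0],[0,0,-5],0.5],[[0,0,0],[0,0,-8],0.5],[[0,0,0],[-4,0,-10],0.5],[[0,0,0],[-8,-3,-10],0.5],[[0,0,0],[-12,-6,-10],0.5]]}}

```text
time: 17.4
eef_pos: [532.5, -329.6, 160.9]
ee_rot: [0.598, 0.802, -0.0, 0.003]
force: [0.2, -0.4, -0.3]
width: 0.503
finger_force: 0.0
```

Request:
{"method": "carry_out", "body": {"series": [[[0,0,0],[0,-4,0],0.5],[[0,0,0],[0,-8,0],0.5],[[0,0,0],[0,-10,0],0.5],[[0,0,0],[0,-10,0],0.5]]}}

```text
time: 17.73
eef_pos: [430.4, -357.2, 158.2]
ee_rot: [0.601, 0.799, -0.001, -0.001]
force: [-0.2, 0.6, 0.6]
width: 0.503
finger_force: 0.0
```

```bash
python3 f.py;  python3 -c "
from look import *
look(9)
def edges(n,z,x,y,tol=3.5):
    W=np.load(n+'.npz')['W']; L=(W.reshape(-1,3)-OG)@FG
    q=L[(abs(L[:,2]-z)<tol)&(L[:,0]>x[0])&(L[:,0]<x[1])&(L[:,1]>y[0])&(L[:,1]<y[1])]
    return len(q),np.percentile(q[:,1],[3,97]).mean().round(2) if len(q) else None
for n in('top5','side5','top9','side9'):
    print(n,*[edges(n,62,(a,a+20),(-30,36)) for a in(-60,-40,-20)],'tongue end',edges(n,62,(46,64),(-20,36)),'post',edges(n,80,(15,50),(-130,-30)),'jaw',edges(n,68,(18,46),(-75,-48) if '5' in n else (-20,9),2.5),'house',edges(n,70,(14,46),(30,75)),'pad',edges(n,30,(-58,-2),(-35,45),3))
a=np.load('side9.npz')['p'][240:330,290:410,::-1]; b=np.load('top9.npz')['p'][170:260,360:480,::-1]
cv2.imwrite('pics/z9.png',np.vstack([cv2.resize(i,(400,300),interpolation=2) for i in(a,b)]))
"
```

```text
F gauge [-0.02  0.6   0.62] pos [-122.39 -150.7   158.19] w 0.5033988864763052 ff 0.0 t 17.7333
top9 tongue 98 y [ 0.1 13.7 23.8] x [21.8 60.3] z 61.8
top9 wide 195 y [-3.6  9.5 22.3] x [-63.1  -1.9] z 61.6
top9 house 115 y [39.4 53.9 67.4] x [14.9 44.9] z 69.4
top9 jaw 36 y [-42.2  -0.7  11.1] x [19.3 41.7] z 67.3
top9 post 40 y [-60.6 -50.7 -42.2] x [22.5 39.6] z 79.2
side9 wide 219 y [-7.4  7.4 18.6] x [-67.7 -33.3] z 61.9
top5 (56, np.float64(3.42)) (60, np.float64(2.41)) (62, np.float64(3.26)) tongue end (39, np.float64(2.49)) post (41, np.float64(-111.22)) jaw (19, np.float64(-59.68)) house (105, np.float64(53.34)) pad (142, np.float64(8.61))
side5 (143, np.float64(-0.4)) (138, np.float64(-0.68)) (133, np.float64(-0.78)) tongue end (71, np.float64(-1.03)) post (115, np.float64(-113.66)) jaw (65, np.float64(-64.16)) house (188, np.float64(49.12)) pad (229, np.float64(3.75))
top9 (63, np.float64(8.32)) (56, np.float64(9.84)) (60, np.float64(11.02)) tongue end (39, np.float64(15.3)) post (40, np.float64(-51.38)) jaw (24, np.float64(0.13)) house (115, np.float64(53.39)) pad (148, np.float64(8.6))
side9 (123, np.float64(5.63)) (32, np.float64(12.4)) (0, None) tongue end (0, None) post (0, None) jaw (0, None) house (0, None) pad (4, np.float64(34.13))
```

View pics/z9.png

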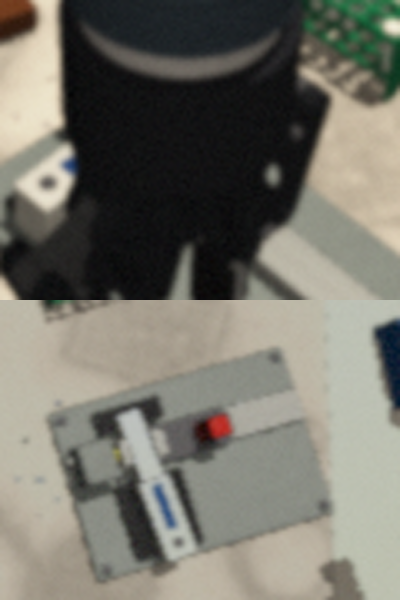

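The top crop shows the bar clamped between the jaw and the anvil, about 0.065 rad off the gauge's x axis, with the red grip released. The side view is mostly blocked by the arm. Camera geometry and the force and position readings put the anvil about 3.3 to 5 mm in, inside the 2.1 to 5.9 mm window, so I'm handing in.

```bash
python3 -c "
from h import r
print(r.state()['qvel'].round(3)); print(r.hand_in())"
```

```text
[ 0.03   0.016  0.027 -0.002  0.003  0.002]
the job is handed in; nothing more can be done
None
```

The bar lies level on the pads, clamped by the jaw and released, with the anvil an estimated 3 to 5 mm in, and the job is handed in; no verdict was returned, I never measured the anvil directly, and I did not re-check the bottles at the end.

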